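# Push the stuck plug out of the bushing tube

### The job

A yellow plug is stuck in the brass tube clamped in the blue cradle. Take the blue-handled ejector rod, push its steel shaft through the tube from the end away from the grey catch tray so that the plug drops out of the far end into the tray, then draw the rod out and lay it down flat on the bench top. Leave the red screwdriver where it lies.

Things in the scene. Friction and masses are not known exactly. Their poses are not given: they have to be found in the camera images.
- press_cradle: Blue cradle on a dark 100 x 205 mm base, fixed, clamping a brass tube: outside 40 mm, bore 28 mm, 70 mm long. Origin on the bench below the tube's middle. The bore runs level along y, 80 mm up, from the entry at y = +35 mm to the exit at y = -35 mm; push towards -y. Top at 119 mm. A spring plunger in mid-roof holds the plug and, when the plug is gone, hangs to 11 mm above the bore axis.
- tray_floor (a point): Centre of the floor of the cradle's grey catch tray, open on top, past the tube's exit: inside 82 x 92 mm (x, y), floor 12 mm and rim 42 mm above the bench; same axes as the cradle.
- plug_centre (a point): Centre of the yellow plastic plug, a cylinder 26 mm in diameter and 25 mm long along its y axis, stuck within 8 mm of the middle of the bore. It slides when pushed with 3 to 9 N and drops into the tray by the time the rod's tip reaches the exit.
- rod_grip (a point): Centre of the ejector rod's blue flat-sided handle, 24 x 90 x 24 mm (x, y, z) with black bands: grip here. A round steel shaft, 12 mm thick and 130 mm long, sticks out of the middle of its -y end, so the tip lies 175 mm from this point along -y. About 0.15 kg, balances 14 mm towards the tip; lies flat on the bench, this point 12 mm up.
- screwdriver_centre (a point): Bystander, not to be moved: middle (half-way up) of a screwdriver with a red round handle 28 mm thick and a thin bright shank, 213 mm long along its y axis, handle at +y, lying on the bench.

How it is judged:
On the way, in this order (a step that is already met when the one before it is completed fails the run):
1. the rod's tip is in the tube from the entry side, rod in line with the bore (handle within 20 mm of its axis, 10 degrees) (y of rod_grip in the frame of press_cradle between 0.08 and 0.195 m and x of rod_grip in the frame of press_cradle between -0.02 and 0.02 m and z of rod_grip in the frame of press_cradle between 0.06 and 0.1 m and angle between the y axis of rod_grip and the y axis of press_cradle, either way round below 0.175 rad), for 0.1 s.
2. the plug is out of the exit end while the rod is still deep in the tube (y of plug_centre in the frame of press_cradle below -0.038 m and y of rod_grip in the frame of press_cradle below 0.18 m and x of rod_grip in the frame of press_cradle between -0.02 and 0.02 m and z of rod_grip in the frame of press_cradle between 0.06 and 0.1 m), for 0.1 s.
At the end, for the whole second after the job is handed in: The plug lies at rest in the catch tray (its centre between the tray's walls, lower than 45 mm); the ejector rod is out of the tube and lies at rest flat on the bench (handle centre lower than 25 mm, level within 10 degrees) (y of plug_centre in the frame of press_cradle between -0.145 and -0.045 m and x of plug_centre in the frame of press_cradle between -0.045 and 0.045 m and z of plug_centre in the frame of press_cradle below 0.045 m and linear speed of each of plug, ejector_rod below 0.02 m/s and height (world z) of rod_grip between 0 and 0.025 m and angle between rod_grip's own y axis and vertical between 1.4 and 1.74 rad); the robot touches nothing.
It fails at once if the red screwdriver is moved more than 30 mm (distance of screwdriver_centre from where it was at the start of the episode above 0.03 m).
It also fails if it takes over 48 s, if anything falls off the work surface, if the arm or the gripper's body presses on something with over 40 N, if the wrist force passes 120 N, or if a joint passes its speed limit or range.

### The arm

A 6-joint arm with a two-finger parallel gripper is mounted at the origin on a cart in front of the work surface, level with it; the furniture and walls round the work are solid. World frame = base frame: x ahead of the robot, y to its left, z up, the work surface at z = 0. Lengths are in m, angles in rad, forces in N, time in s.
With the tool pointing down it reaches from about 0.35 to 0.925 m from the base axis. Payload 6.4 kg.
Tool frame: the origin (TCP) lies between the finger pads; the fingertips stand 8 mm ahead of it and the grasp point (between the pads) lies 11 mm behind it (manip.tip_reach is the distance from the TCP to the fingertips, in m); z points along the fingers, y is the line along which they close (so a half turn about z gives the same grasp; the last joint's range is limited). The gripper opens to 85 mm and grips with 20 to 120 N. Pads are 22 mm wide; open, the fingers measure 114 mm over their backs; the gripper's body (76 mm by 85 mm) begins 54 mm behind the grasp point. The pads swing forward as they close: fully open they stand 13 mm farther back than shut.
Start: joints at [1.092, 0.245, 1.558, -0, 1.339, -0.174], TCP at [0.195, 0.62, 0.239] pointing down, gripper open.
Joint ranges: [-3.13, 3.13], [-1.02, 2.26], [0.13, 2.54], [-0.95, 4.09], [0.21, 2.88], [-2.74, 2.74]. Speed limits (rad/s): [2.57, 2.57, 3.14, 3.14, 3.14, 3.14].

### API

Orientations are given as a unit quaternion [w, x, y, z].
In Python, from plant import manip gives the robot as it stands. The module is installed in compiled form; this text tells all that it offers.
- The arm moves only by the tool send_rows, never from a script. Its argument "increments" is a list of rows, each a list of 3 entries, a list of its own where there are three numbers: the shift along the world's x, y, z scaled (see below), then the turn, a rotation vector about the world's x, y, z scaled (see below), then the gripper command: -1 is shut, 1 is fully open, values between are in proportion. A call has exactly 10 rows; each row shifts and turns the commanded pose from where the row before left it; what a row does not reach is not made up. The controller multiplies each number of a shift by 0.03 m and each number of a turn by 5 degrees. A row lasts 1/12 s, in which the tool goes at most 41.7 mm and 7.16 degrees, less where a joint would pass 70% of its speed; a pose out of reach is approached as far as the arm can. A call with a number of a shift or a turn outside -1 to 1 is refused whole. A call with a gripper value outside its range is refused whole. The fingers move at their own pace and stop on an object; "force" is the grip in N (left out, the last holds). Time passes only in rows, so rows that do not move let the fingers close, or fill a call up. It gives the time, the measured TCP pose, the force, the opening and the grip force at its end, in the units of the state.
- manip.get_state(): the state, without advancing time (a new reading comes with each control period).
- manip.get_image(name): name is "side" or "top"; returns (picture, depth): 420x560x3 uint8, red, green, blue; 420x560 float32, m along the optical axis (not along the pixel's ray), 0 where there is no reading.
- manip.camera_model(name): a dict with "fov_y" (degrees; the focal length in pixels is half the picture's height over the tangent of half this angle, whatever the lens; pixels are square), "cx", "cy" (the principal point, pixels), "eye" and "rotation" of the camera in the world. Camera axes: x right, y down, z forward; pixel columns grow to the right and rows downward; lengths in m; the calibration is good to about 2 mm. A picture is of the moment at which its call begins. camera_model takes no time and is no camera call.
- manip.sign_off(): hands the job in; it is judged then, once.
The state is a dict: "t": time; "joint_pos": joint angles; "qvel": joint speeds; "effort": joint torques, N m; "position": TCP position; "tool_rot": TCP orientation; "wrist_force": force on the tool from outside, world axes, zero at the start; "torque": the same for the moment, N m; "width": finger opening in m; "gripper_force": force on a finger pad.
Only numpy, scipy, OpenCV 4.12 (cv2) and the standard library are available. Lean on these libraries where they do the work, as an engineer would, in place of code of your own. Each camera call takes 0.05 s, during which the arm holds its last target. There are 200 camera calls.

## Working session

There is one attempt and no reset: what is moved stays moved. The work goes in short steps, Python scripts to look and compute and a tool call to move; the robot and the scene stay as the last step left them, time stands still between calls to the robot, and variables do not carry over. Pictures are saved under pics/ and viewed, at most 10 in all, crops included, and the job is handed in when it is done.

Besides the shell and the picture viewer there is one more tool, called as name([rows], argument=value, ...), one row to a line, values as JSON. send_rows: Moves the arm, as the interface text tells. Its arguments: {"type":"object","properties":{"increments":{"type":"array","items":{"type":"array"}},"force":{"type":"number"}},"required":["increments"]}

```bash
mkdir -p pics; cat > h.py <<'E'
import numpy as np, cv2
from plant import manip
def grab(n):
    im,d=manip.get_image(n); m=manip.camera_model(n)
    f=210/np.tan(np.radians(m["fov_y"])/2)
    H,W=d.shape; u,v=np.meshgrid(np.arange(W),np.arange(H))
    P=np.stack([(u-m["cx"])/f*d,(v-m["cy"])/f*d,d],-1)@np.array(m["rotation"]).T+np.array(m["eye"])
    return im,d,P
def save(n,im): cv2.imwrite("pics/"+n,im[:,:,::-1])
E
python3 - <<'E'
from h import *
for n in("side","top"):
    im,d,P=grab(n); save(n+"0.png",im); m=manip.camera_model(n); print(n,m, (d==0).mean())
    np.savez(n+"0.npz",im=im,d=d,P=P)
print(manip.get_state(), manip.tip_reach)
E
```

```text
Traceback (most recent call last):
  File "h.py", line 7, in grab
    P=np.stack([(u-m["cx"])/f*d,(v-m["cy"])/f*d,d],-1)@np.array(m["rotation"]).T+np.array(m["eye"])
      ~~~~~~~~~~~~~~~~~~~~~~~~~~~~~~~~~~~~~~~~~~~~~~~~^~~~~~~~~~~~~~~~~~~~~~~~~~
ValueError: matmul: Input operand 1 has a mismatch in its core dimension 0, with gufunc signature (n?,k),(k,m?)->(n?,m?) (size 4 is different from 3)
```

Rotation is a quaternion [w,x,y,z].

```bash
sed -i 's/np.array(m\["rotation"\]).T/R.from_quat(np.roll(m["rotation"],-1)).as_matrix().T/; 1a from scipy.spatial.transform import Rotation as R' h.py
python3 - <<'E'
from h import *
for n in("side","top"):
    im,d,P=grab(n); save(n+"0.png",im); m=manip.camera_model(n); print(n,m, (d==0).mean())
    np.savez(n+"0.npz",im=im,d=d,P=P)
print(manip.get_state(), manip.tip_reach)
E
```

```text
side {'fov_y': 56.81955940586481, 'cx': 273.54226997367635, 'cy': 214.9393858636837, 'eye': array([0.39728822, 0.7750712 , 0.46243968]), 'rotation': array([ 0.05360748, -0.07284774,  0.84353945, -0.52939649])} 0.018159013605442177
top {'fov_y': 52.52975058768856, 'cx': 285.44546124986925, 'cy': 212.53506326332555, 'eye': array([0.45039528, 0.02823123, 0.94385352]), 'rotation': array([-0.04188828,  0.71414308, -0.69729933,  0.04492983])} 0.003860544217687075
{'t': 0.15, 'joint_pos': array([ 1.09187361e+00,  2.45669967e-01,  1.55871474e+00,  5.03024293e-06,
        1.33865331e+00, -1.74137302e-01]), 'qvel': array([ 0.00046368, -0.00164709, -0.00342564,  0.00080822, -0.00033153,
       -0.0009081 ]), 'effort': array([ 1.56222533e-03, -4.29992580e+01, -3.26549864e+01, -4.07265338e-05,
        3.57657860e-03, -2.45567509e-05]), 'position': array([0.19488894, 0.61968117, 0.23843335]), 'tool_rot': array([-2.34124028e-04,  1.51804075e-01,  9.88410340e-01, -6.83710796e-04]), 'wrist_force': array([-0.54375854,  0.43696655, -0.53704134]), 'torque': array([-0.02025837, -0.01699636,  0.01483739]), 'gripper_force': 0.0, 'width': 0.08521029843880949} 0.008
```

View pics/side0.png

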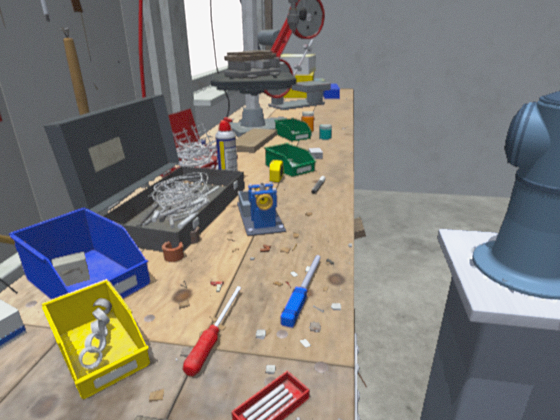

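View pics/top0.png

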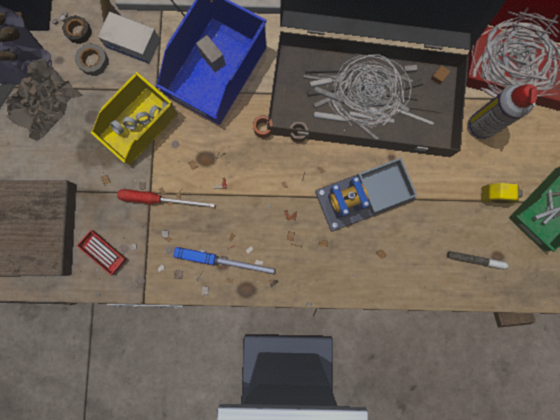

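Top view: rod handle at (195,256), with its tip at (273,271). The tube is at (350,197), its entry to the left (+y) and the tray at (390,187). The screwdriver is at (165,198).

```bash
cat > meas.py <<'E'
from h import *
def rays(n,px,z):
    m=manip.camera_model(n); f=210/np.tan(np.radians(m["fov_y"])/2); px=np.atleast_2d(px).astype(float)
    D=np.c_[(px[:,0]-m["cx"])/f,(px[:,1]-m["cy"])/f,np.ones(len(px))]@R.from_quat(np.roll(m["rotation"],-1)).as_matrix().T
    e=np.array(m["eye"]); return e+D*((z-e[2])/D[:,2])[:,None]
def blue(im):
    h=cv2.cvtColor(im,cv2.COLOR_RGB2HSV); return cv2.inRange(h,(100,120,60),(125,255,255))
E
python3 - <<'E'
from meas import *
for n,(x0,x1,y0,y1),(a0,a1,b0,b1) in(("top",(165,225,240,275),(318,375,170,225)),("side",(275,320,275,335),(240,285,175,235))):
    z=np.load(n+"0.npz"); im,P=z["im"],z["P"]; b=blue(im)
    q=np.argwhere(b[y0:y1,x0:x1])[:,::-1]+[x0,y0]
    r=cv2.minAreaRect(q.astype(np.float32)); print(n,"handle rect",r,"ray@.024/.012",rays(n,r[0],.024),rays(n,r[0],.012))
    print(" depth mean",np.median(P[q[:,1],q[:,0]],0))
    q=np.argwhere(b[b0:b1,a0:a1])[:,::-1]+[a0,b0]; p=P[q[:,1],q[:,0]]
    print(" cradle blue z",np.percentile(p[:,2],[2,50,98])); 
    t=p[p[:,2]>.105]; print(" top pts",len(t),t.mean(0), cv2.minAreaRect(t[:,:2].astype(np.float32)))
z=np.load("top0.npz"); im,P=z["im"],z["P"]
s=P[155:235,310:420].reshape(-1,3); 
for lo,hi in((.004,.013),(.035,.05),(.004,.2)):
    t=s[(s[:,2]>lo)&(s[:,2]<hi)]; r=cv2.minAreaRect(t[:,:2].astype(np.float32)); print(lo,len(t),r)
print("bench z",np.median(P[280:300,300:400,2]), np.median(P[220:235,180:240,2]))
# shaft
h=P[240:285,222:285]; m=(h[...,2]>.009)&(h[...,2]<.04); t=h[m]; print("shaft",len(t)); print(t[np.argsort(t[:,1])][[0,1,2,-2,-1]]); c=np.polyfit(t[:,1],t[:,0],1); print(c)
print("tip/joint rays",rays("top",[[274,271],[217,260],[175,252],[155,203]],.012))
E
python3 - <<'E'
import cv2
a=cv2.imread("pics/top0.png"); cv2.imwrite("pics/crop1.png",cv2.resize(a[150:290,165:425],None,fx=3,fy=3,interpolation=cv2.INTER_CUBIC))
E
```

```text
top handle rect ((193.90386962890625, 255.48077392578125), (40.79215621948242, 10.394155502319336), 11.309932708740234) ray@.024/.012 [[0.46631007 0.22004585 0.024     ]] [[0.46651769 0.22254817 0.012     ]]
 depth mean [0.46625825 0.21984862 0.02302471]
 cradle blue z [0.09347145 0.10434961 0.10745394]
 top pts 96 [ 0.58885593 -0.10110841  0.11468938] ((0.5421878695487976, -0.040534667670726776), (0.06617796421051025, 0.21963375806808472), 36.39337921142578)
side handle rect ((293.2568664550781, 305.9349060058594), (15.476229667663574, 42.373416900634766), 24.443954467773438) ray@.024/.012 [[0.46664124 0.23588031 0.024     ]] [[0.46853942 0.22112277 0.012     ]]
 depth mean [0.46647973 0.23607925 0.02328526]
 cradle blue z [0.01032706 0.04973379 0.10647549]
 top pts 57 [ 0.57224426 -0.01729608  0.13729369] ((0.48490574955940247, 0.32173794507980347), (0.05773162841796875, 0.9216391444206238), 14.52324390411377)
0.004 2276 ((0.6152836680412292, -0.13316188752651215), (0.14138975739479065, 0.2234841287136078), 27.74814224243164)
0.035 396 ((0.6146742701530457, -0.15829983353614807), (0.09002203494310379, 0.1772332638502121), 22.427837371826172)
0.004 4071 ((0.6154996752738953, -0.1335725486278534), (0.14138975739479065, 0.22441212832927704), 27.74814224243164)
bench z -0.0010686296790393124 -0.0007919803219414434
shaft 291
[[0.4328594  0.04937235 0.01506961]
 [0.43502935 0.04938847 0.0169038 ]
 [0.43713861 0.04949013 0.01499223]
 [0.46032126 0.16077178 0.0146232 ]
 [0.46249126 0.1610206  0.01351095]]
[0.16760086 0.42970527]
tip/joint rays [[0.43714673 0.04739028 0.012     ]
 [0.45793276 0.1719156  0.012     ]
 [0.47308399 0.26403819 0.012     ]
 [0.5797345  0.31408754 0.012     ]]
```

View pics/crop1.png

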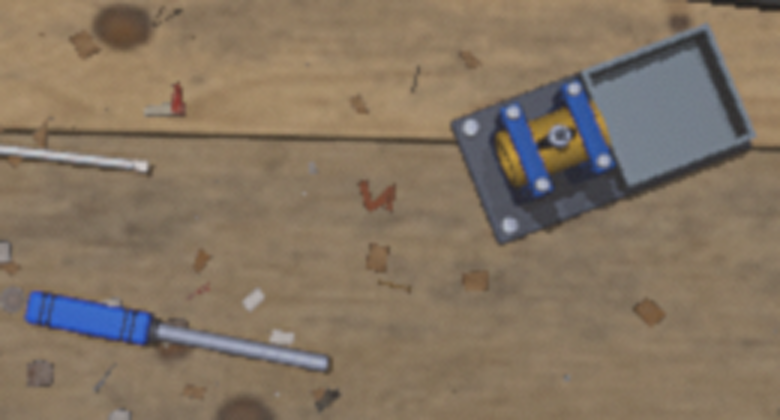

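```bash
python3 - <<'E'
from meas import *
z=np.load("top0.npz"); im,P=z["im"],z["P"]
b=np.zeros((420,560),np.uint8); b[172:225,318:378]=blue(im)[172:225,318:378]
cs,_=cv2.findContours(b,cv2.RETR_EXTERNAL,cv2.CHAIN_APPROX_NONE)
for c in cs:
    if cv2.contourArea(c)>20:
        r=cv2.minAreaRect(c); print("strap",r, rays("top",r[0],.105))
def px(l): return np.array(l)/3+[165,150]-1/3
def ang(p): d=p[0]-p[1]; return np.degrees(np.arctan2(d[1],d[0]))
B=rays("top",px([[513,112],[543,184],[574,90],[604,160]]),.107); print("bolts c",B.mean(0),"closing angs",ang(B[[0,1]]),ang(B[[2,3]]),"y angs",ang(B[[0,2]])-90,ang(B[[1,3]])-90)
B=rays("top",px([[470,127],[510,225]]),.012); print("basebolts",B,ang(B))
B=rays("top",px([[582,70],[710,27],[750,133],[627,195]]),.042); print("tray",B[:,:2],B.mean(0),ang(B[[0,1]])-90,ang(B[[3,2]])-90,ang(B[[1,2]]))
print("plunger",rays("top",px([560,134]),.119))
h=cv2.cvtColor(im,cv2.COLOR_RGB2HSV); m=cv2.inRange(h,(10,140,80),(28,255,255)); w=np.zeros_like(m); w[175:220,325:375]=m[175:220,325:375]
q=np.argwhere(w)[:,::-1].astype(np.float32); p=P[q[:,1].astype(int),q[:,0].astype(int)]; p=p[p[:,2]>.07]
r=cv2.minAreaRect(p[:,:2].astype(np.float32)); print("brass",len(p),r,p[:,2].max())
# side view: brass ring/entry
z=np.load("side0.npz"); im,P=z["im"],z["P"]; h=cv2.cvtColor(im,cv2.COLOR_RGB2HSV)
m=cv2.inRange(h,(10,140,80),(28,255,255))[180:220,250:280]; q=np.argwhere(m)[:,::-1]+[250,180]; r=cv2.minEnclosingCircle(q.astype(np.float32)); print("entry",r,rays("side",r[0],.08), np.median(P[q[:,1],q[:,0]],0))
E
```

```text
strap ((339.88848876953125, 199.7274169921875), (31.384458541870117, 7.236094951629639), 67.7509765625) [[ 0.58238184 -0.08214299  0.105     ]]
strap ((360.34912109375, 191.93788146972656), (31.384618759155273, 7.769231796264648), 67.38013458251953) [[ 0.59913974 -0.12296306  0.105     ]]
bolts c [ 0.59188499 -0.10362508  0.107     ] closing angs 22.973426109153532 23.225882982700327 y angs 21.39836353441673 22.866383878111904
basebolts [[ 0.61336517 -0.05301963  0.012     ]
 [ 0.54123694 -0.08332047  0.012     ]] 22.787120353793615
tray [[ 0.65173977 -0.13059717]
 [ 0.68578852 -0.2232894 ]
 [ 0.60867986 -0.25123354]
 [ 0.56177198 -0.16288856]] [ 0.62699503 -0.19200217  0.042     ] 20.169856885899762 27.966630227215106 19.920493602970303
plunger [[ 0.59144979 -0.1027183   0.119     ]]
brass 213 ((0.5418168902397156, -0.04117179661989212), (0.04761231318116188, 0.22457018494606018), 40.82558822631836) 0.9438535158485111
entry ((270.0, 194.0), 16.643415451049805) [[ 0.57619566 -0.12567444  0.08      ]] [ 0.5858509  -0.08110121  0.07424664]
```

send_rows([
  [[0.9,-1,0],[0,0,-1],1],
  [[0.9,-1,0],[0,0,-1],1],
  [[0.9,-1,0],[0,0,-1],1],
  [[0.9,-1,0],[0,0,-1],1],
  [[0.9,-1,0],[0,0,-1],1],
  [[0.9,-1,0],[0,0,-1],1],
  [[0.9,-1,0],[0,0,-1],1],
  [[0.9,-1,0],[0,0,-1],1],
  [[0.9,-1,0],[0,0,-1],1],
  [[0.9,-1,0],[0,0,-1],1],
], force=100)

```text
t: 0.98
position: [0.4659, 0.3183, 0.2391]
tool_rot: [-0.0, 0.557, 0.83, -0.0]
wrist_force: [0.0, -0.0, 0.1]
width: 0.0855
gripper_force: 0.0
```

send_rows([
  [[0,-0.33,-0.5],[0,0,-0.8],1],
  [[0,-0.33,-0.5],[0,0,-0.8],1],
  [[0,-0.33,-0.5],[0,0,-0.8],1],
  [[0,-0.33,-0.5],[0,0,-0.8],1],
  [[0,-0.33,-0.5],[0,0,-0.8],1],
  [[0,-0.33,-0.5],[0,0,-0.8],1],
  [[0,-0.33,-0.5],[0,0,-0.8],1],
  [[0,-0.33,-0.5],[0,0,-0.75],1],
  [[0,-0.33,-0.5],[0,0,0],1],
  [[0,-0.33,-0.5],[0,0,0],1],
])

```text
t: 1.82
position: [0.4648, 0.2205, 0.0884]
tool_rot: [-0.0, 0.762, 0.648, -0.0]
wrist_force: [-0.3, 0.4, -0.5]
width: 0.0855
gripper_force: 0.0
```

```bash
python3 - <<'E'
from meas import *
s=manip.get_state(); print(s["position"],s["tool_rot"],s["joint_pos"])
im,d,P=grab("side"); save("side1.png",im[180:420,200:420].repeat(2,0).repeat(2,1))
E
```

```text
[0.46478129 0.22052688 0.08840877] [-8.02660647e-05  7.61642104e-01  6.47997901e-01 -1.40916271e-04] [2.22350888e-01 1.26567079e-01 1.99776876e+00 1.34025451e-05
 1.01758096e+00 3.83234495e-01]
```

View pics/side1.png

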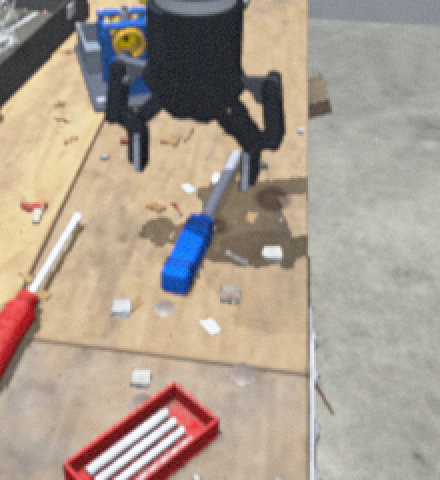

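The view shows the fingers straddling the rod line above the handle, which is at crop (188,255). I'm descending and closing.

send_rows([
  [[0,0,-0.4],[0,0,0],1],
  [[0,0,-0.4],[0,0,0],1],
  [[0,0,-0.4],[0,0,0],1],
  [[0,0,-0.4],[0,0,0],1],
  [[0,0,-0.4],[0,0,0],1],
  [[0,0,-0.3],[0,0,0],1],
  [[0,0,-0.2],[0,0,0],1],
  [[0,0,-0.1],[0,0,0],1],
  [[0,0,0],[0,0,0],-1],
  [[0,0,0],[0,0,0],-1],
], force=100)

```text
t: 2.7
position: [0.4654, 0.2211, 0.0115]
tool_rot: [0.0, 0.762, 0.648, 0.0]
wrist_force: [0.2, 0.3, 0.3]
width: 0.0641
gripper_force: 0.0
```

send_rows([
  [[0,0,0],[0,0,0],-1],
  [[0,0,0],[0,0,0],-1],
  [[0,0,0],[0,0,0],-1],
  [[0,0,0],[0,0,0],-1],
  [[0,0,0],[0,0,0],-1],
  [[0,0,0],[0,0,0],-1],
  [[0,0,0],[0,0,0],-1],
  [[0,0,0],[0,0,0],-1],
  [[0,0,0],[0,0,0],-1],
  [[0,0,0],[0,0,0],-1],
])

```text
t: 3.53
position: [0.466, 0.2213, 0.0123]
tool_rot: [0.0, 0.762, 0.648, 0.001]
wrist_force: [-0.4, -0.9, 6.7]
width: 0.0218
gripper_force: 100.0
```

send_rows([
  [[0,0,0.5],[0,0,0],-1],
  [[0,0,0.6],[0,0,0],-1],
  [[0.14,-0.42,0.6],[0,0,0.8],-1],
  [[0.14,-0.42,0.53],[0,0,0.8],-1],
  [[0.14,-0.42,0],[0,0,0.8],-1],
  [[0.14,-0.42,0],[0,0,0.8],-1],
  [[0.14,-0.42,0],[0,0,0.8],-1],
  [[0.14,-0.42,0],[0,0,0.8],-1],
  [[0.14,-0.42,0],[0,0,0.8],-1],
  [[0.14,-0.42,0],[0,0,0.74],-1],
])

```text
t: 4.37
position: [0.4982, 0.1196, 0.0776]
tool_rot: [-0.001, 0.554, 0.832, -0.0]
wrist_force: [0.8, 1.0, -0.7]
width: 0.022
gripper_force: 99.0
```

```bash
python3 - <<'E'
from meas import *
s=manip.get_state(); print(s["position"],s["tool_rot"],s["width"],s["wrist_force"])
out=[]
for n,c in(("top",(150,250,200,400)),("side",(160,320,220,400))):
    im,d,P=grab(n); np.savez(n+"1.npz",im=im,d=d,P=P); a=im[c[0]:c[1],c[2]:c[3]]; k=700/a.shape[1] if n=="top" else 3.6
    out.append(cv2.resize(a,None,fx=3 if n=="top" else 3,fy=3 if n=="top" else 1.8))
w=max(o.shape[1] for o in out); out=[cv2.copyMakeBorder(o,0,0,0,w-o.shape[1],cv2.BORDER_CONSTANT) for o in out]
save("both1.png",np.vstack(out))
E
```

```text
[0.49815731 0.11962253 0.07762846] [-5.20592953e-04  5.54329943e-01  8.32296796e-01 -2.94458785e-04] 0.0219755960819825 [ 0.84686449  1.03295013 -0.72133208]
```

View pics/both1.png

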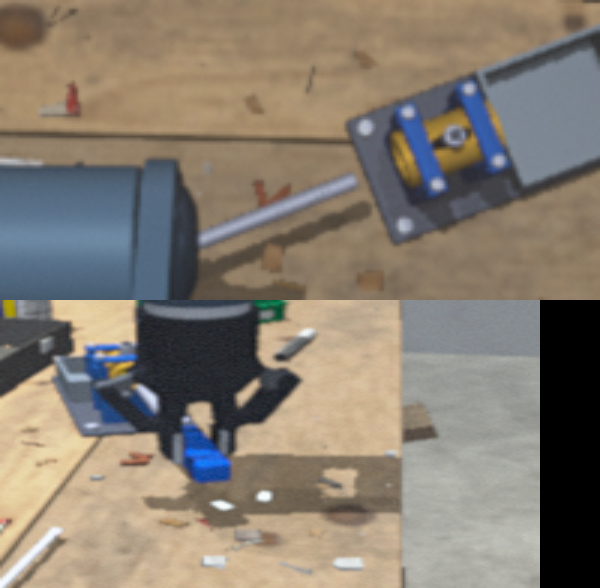

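The rod is held. The top crop shows the shaft from (200,240) to its tip at (357,181), pointing at the brass tube entry near (400,160). Next I'll measure the shaft line against the bore.

```bash
cat > shaft.py <<'E'
from meas import *
def shaft(P,box,zr=(.06,.1)):
    y0,y1,x0,x1=box; t=P[y0:y1,x0:x1].reshape(-1,3); t=t[(t[:,2]>zr[0])&(t[:,2]<zr[1])]
    c=np.array([.5914,-.103]);a=np.radians(22.4); ex=np.array([np.cos(a),np.sin(a)]); ey=np.array([-np.sin(a),np.cos(a)])
    X=(t[:,:2]-c)@ex; Y=(t[:,:2]-c)@ey
    k=(Y>.045); X,Y,Z=X[k],Y[k],t[k,2]
    print(k.sum(),"Y",Y.min(),Y.max(),"X fit",np.polyfit(Y-.05,X,1),"Z fit",np.polyfit(Y-.05,Z,1), "X rng",X.min(),X.max())
E
python3 - <<'E'
from shaft import *
z=np.load("top1.npz"); shaft(z["P"],(195,235,272,322))
# pixel-ray version for shaft axis ends at z=.08
def px(l): return np.array(l)/3+[200,150]-1/3
r=rays("top",px([[357,181],[230,229]]),.082)[:,:2]; c=np.array([.5914,-.103]);a=np.radians(22.4)
print((r-c)@np.array([[np.cos(a),-np.sin(a)],[np.sin(a),np.cos(a)]]))
E
```

```text
292 Y 0.06736419866993296 0.17052336068326257 X fit [-0.0155313   0.00010579] Z fit [-0.00028161  0.08090049] X rng -0.0069238294549802985 0.005895598401873433
[[-0.0023354   0.06698623]
 [-0.00196139  0.15941547]]
```

send_rows([
  [[0.03,0.013,0.067],[0,0,0],-1],
  [[0.127,-0.308,0],[0,0,0],-1],
  [[0.127,-0.308,0],[0,0,0],-1],
  [[0.127,-0.308,0],[0,0,0],-1],
  [[0.127,-0.308,0],[0,0,0],-1],
  [[0.127,-0.308,0],[0,0,0],-1],
  [[0,0,0],[0,0,0],-1],
  [[0,0,0],[0,0,0],-1],
  [[0,0,0],[0,0,0],-1],
  [[0,0,0],[0,0,0],-1],
])

```text
t: 5.3
position: [0.5183, 0.0747, 0.0801]
tool_rot: [-0.0, 0.556, 0.831, -0.0]
wrist_force: [-0.6, 0.0, -1.0]
width: 0.0216
gripper_force: 99.1
```

```bash
python3 - <<'E'
from shaft import *
s=manip.get_state(); print(s["position"],s["wrist_force"])
im,d,P=grab("top"); shaft(P,(195,235,290,335)); save("top2.png",cv2.resize(im[140:250,230:430],None,fx=3,fy=3))
E
```

```text
[0.5183465  0.07471415 0.08006002] [-0.58641949  0.04462094 -0.97818153]
190 Y 0.04543080147678204 0.11320519098502949 X fit [-0.01418252  0.00055008] Z fit [-0.0057725   0.08347564] X rng -0.005650633204747754 0.006834711743189821
```

View pics/top2.png

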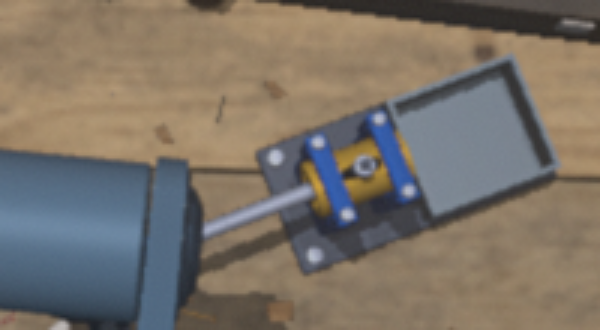

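The shaft enters the tube at crop (312,190), centred, with no contact force. Pushing on.

send_rows([
  [[0.076,-0.185,0],[0,0,0],-1],
  [[0.076,-0.185,0],[0,0,0],-1],
  [[0.076,-0.185,0],[0,0,0],-1],
  [[0.076,-0.185,0],[0,0,0],-1],
  [[0.076,-0.185,0],[0,0,0],-1],
  [[0.076,-0.185,0],[0,0,0],-1],
  [[0.076,-0.185,0],[0,0,0],-1],
  [[0.076,-0.185,0],[0,0,0],-1],
  [[0.076,-0.185,0],[0,0,0],-1],
  [[0.076,-0.185,0],[0,0,0],-1],
])

```text
t: 6.18
position: [0.5418, 0.0181, 0.0803]
tool_rot: [0.0, 0.556, 0.831, -0.0]
wrist_force: [-0.7, 0.9, -1.2]
width: 0.0219
gripper_force: 99.1
```

send_rows([
  [[0,0,0],[0,0,0],-1],
  [[0,0,0],[0,0,0],-1],
  [[0,0,0],[0,0,0],-1],
  [[0,0,0],[0,0,0],-1],
  [[0,0,0],[0,0,0],-1],
  [[0,0,0],[0,0,0],-1],
  [[0,0,0],[0,0,0],-1],
  [[0,0,0],[0,0,0],-1],
  [[0,0,0],[0,0,0],-1],
  [[0,0,0],[0,0,0],-1],
])

```text
t: 7.02
position: [0.5414, 0.019, 0.0802]
tool_rot: [0.0, 0.556, 0.831, 0.0]
wrist_force: [0.4, -0.9, -1.4]
width: 0.022
gripper_force: 99.1
```

```bash
python3 - <<'E'
from shaft import *
im,d,P=grab("top"); shaft(P,(195,235,300,335)); save("top3.png",cv2.resize(im[140:250,230:430],None,fx=3,fy=3))
E
```

```text
Traceback (most recent call last):
  File "shaft.py", line 7, in shaft
    print(k.sum(),"Y",Y.min(),Y.max(),"X fit",np.polyfit(Y-.05,X,1),"Z fit",np.polyfit(Y-.05,Z,1), "X rng",X.min(),X.max())
                      ~~~~~^^
ValueError: zero-size array to reduction operation minimum which has no identity
```

```bash
python3 - <<'E'
from shaft import *
im,d,P=grab("top"); save("top3.png",cv2.resize(im[140:250,230:430],None,fx=3,fy=3))
h=cv2.cvtColor(im,cv2.COLOR_RGB2HSV); m=cv2.inRange(h,(22,130,80),(34,255,255))[155:215,366:420]; q=np.argwhere(m)
p=P[155:215,366:420][m>0]; c=np.array([.5914,-.103]);a=np.radians(22.4)
print(len(q), q.mean(0)+[155,366] if len(q) else 0); 
if len(q): m=np.median(p,0); print(m,(m[:2]-c)@np.array([[np.cos(a),-np.sin(a)],[np.sin(a),np.cos(a)]]))
E
```

```text
123 [190.67479675 374.3495935 ]
[ 0.61460721 -0.16581824  0.03498062] [-0.00248204 -0.06692194]
```

View pics/top3.png

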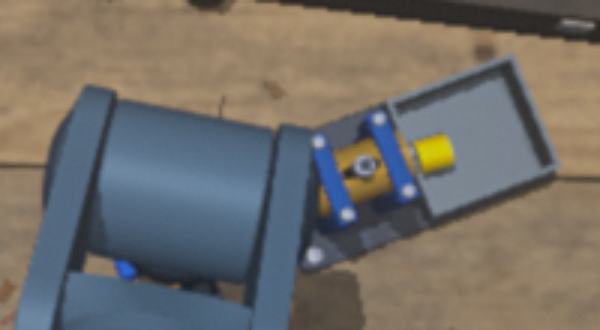

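The plug lies in the tray at crop (435,153), on the floor, with the rod tip just out of the exit. Withdrawing.

send_rows([
  [[-0.165,0.4,0],[0,0,0],-1],
  [[-0.165,0.4,0],[0,0,0],-1],
  [[-0.165,0.4,0],[0,0,0],-1],
  [[-0.165,0.4,0],[0,0,0],-1],
  [[-0.165,0.4,0],[0,0,0],-1],
  [[-0.165,0.4,0],[0,0,0],-1],
  [[-0.165,0.4,0],[0,0,0],-1],
  [[-0.165,0.4,0],[0,0,0],-1],
  [[-0.165,0.4,0],[0,0,0],-1],
  [[-0.165,0.4,0],[0,0,0],-1],
])

```text
t: 7.95
position: [0.4914, 0.1402, 0.0802]
tool_rot: [0.0, 0.556, 0.831, 0.0]
wrist_force: [-0.7, 0.7, -1.9]
width: 0.0218
gripper_force: 99.1
```

send_rows([
  [[-0.1,0.24,0],[0,0,0],-1],
  [[-0.1,0.24,0],[0,0,0],-1],
  [[-0.1,0.24,0],[0,0,0],-1],
  [[-0.1,0.24,0],[0,0,0],-1],
  [[-0.1,0.24,0],[0,0,0],-1],
  [[0,0,-0.4],[0,0,0],-1],
  [[0,0,-0.4],[0,0,0],-1],
  [[0,0,-0.4],[0,0,0],-1],
  [[0,0,-0.3],[0,0,0],-1],
  [[0,0,-0.3],[0,0,0],-1],
])

```text
t: 8.78
position: [0.4762, 0.1745, 0.0243]
tool_rot: [-0.001, 0.556, 0.831, -0.001]
wrist_force: [0.3, -0.2, -1.5]
width: 0.0219
gripper_force: 99.1
```

send_rows([
  [[0,0,-0.15],[0,0,0],-1],
  [[0,0,-0.1],[0,0,0],-1],
  [[0,0,-0.07],[0,0,0],-1],
  [[0,0,-0.03],[0,0,0],-1],
  [[0,0,0],[0,0,0],-1],
  [[0,0,0],[0,0,0],-1],
  [[0,0,0],[0,0,0],-1],
  [[0,0,0],[0,0,0],-1],
  [[0,0,0],[0,0,0],-1],
  [[0,0,0],[0,0,0],-1],
])

```text
t: 9.62
position: [0.477, 0.175, 0.0159]
tool_rot: [0.0, 0.556, 0.831, 0.0]
wrist_force: [0.3, -1.1, -1.5]
width: 0.0219
gripper_force: 99.1
```

Not touching yet; about 3 mm further, then release.

send_rows([
  [[0,0,-0.05],[0,0,0],-1],
  [[0,0,-0.05],[0,0,0],-1],
  [[0,0,0],[0,0,0],-1],
  [[0,0,0],[0,0,0],-1],
  [[0,0,0],[0,0,0],-0.3],
  [[0,0,0],[0,0,0],0],
  [[0,0,0],[0,0,0],0.3],
  [[0,0,0],[0,0,0],1],
  [[0,0,0],[0,0,0],1],
  [[0,0,0],[0,0,0],1],
])

```text
t: 10.45
position: [0.477, 0.175, 0.0128]
tool_rot: [0.0, 0.556, 0.831, 0.0]
wrist_force: [-0.3, -0.7, 0.2]
width: 0.085
gripper_force: 0.0
```

send_rows([
  [[0,0,0],[0,0,0],1],
  [[0,0,0],[0,0,0],1],
  [[0,0,0],[0,0,0],1],
  [[0,0,0],[0,0,0],1],
  [[0,0,0.5],[0,0,0],1],
  [[0,0,0.8],[0,0,0],1],
  [[0,0,0.8],[0,0,0],1],
  [[0,0,0.8],[0,0,0],1],
  [[0,0,0.8],[0,0,0],1],
  [[0,0,0.8],[0,0,0],1],
])

```text
t: 11.28
position: [0.4767, 0.1749, 0.1488]
tool_rot: [-0.0, 0.556, 0.831, -0.0]
wrist_force: [-0.3, 0.2, 0.7]
width: 0.0851
gripper_force: 0.0
```

```bash
python3 - <<'E'
from meas import *
im,d,P=grab("top"); im2,d2,P2=grab("side"); save("end.png",np.hstack([cv2.resize(im[140:300,160:430],None,fx=1.5,fy=1.5),cv2.resize(im2[160:400,200:400],(200,240))]))
b=blue(im2)[200:340,230:360]>0; p=P2[200:340,230:360][b]; p=p[(p[:,1]>.1)]; print(len(p),np.percentile(p,[5,50,95],axis=0))
s=manip.get_state(); print(s["position"],s["width"])
E
```

```text
478 [[0.45532945 0.14745534 0.00805551]
 [0.47366262 0.19273297 0.02356583]
 [0.49738745 0.21754011 0.02552073]]
[0.47984299 0.1753867  0.15229366] 0.0852206687486532
```

View pics/end.png

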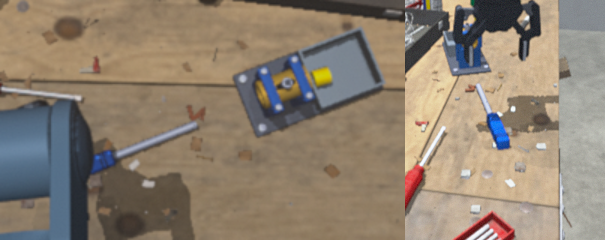

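The rod lies flat at (498,130), its handle top about 24 mm up. The plug is in the tray at (322,77), the gripper is clear, and the screwdriver is untouched. Handing in.

```bash
python3 -c "from plant import manip; print(manip.sign_off())"
```

```text
the job is handed in; nothing more can be done
None
```

The plug is in the catch tray, the rod lies flat on the bench and the screwdriver was not touched; I handed the job in at about 11 s of the 48 s allowed, and no verdict came back.

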